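# Set a plate-clamp gap with a feeler gauge

### The arm

A 6-joint arm with a two-finger parallel gripper is mounted at the origin on a cart in front of the work surface, level with it; the furniture and walls round the work are solid. World frame = base frame: x ahead of the robot, y to its left, z up, the work surface at z = 0. Lengths are in m, angles in rad, forces in N, time in s.
With the tool pointing down it reaches from about 0.3 to 0.875 m from the base axis. Payload 6.4 kg.
Tool frame: the origin (TCP) lies where the fingers leave the gripper's body, on its centre line; the fingertips stand 73 mm ahead of it and the grasp point (between the pads) lies 54 mm ahead of it; z points along the fingers, y is the line along which they close (so a half turn about z gives the same grasp; the last joint's range is limited). The gripper opens to 85 mm and grips with 20 to 120 N. Pads are 22 mm wide; open, the fingers measure 114 mm over their backs; the gripper's body (76 mm by 85 mm) begins 54 mm behind the grasp point. The pads swing forward as they close: fully open they stand 13 mm farther back than shut.
Start: joints at [0.932, 0.181, 1.607, -0, 1.354, -0.206], TCP at [0.241, 0.522, 0.304] pointing down, gripper open.
Joint ranges: [-2.99, 2.99], [-0.89, 2.07], [0.3, 2.58], [-1.14, 4.28], [0, 2.63], [-3.12, 3.12]. Speed limits (rad/s): [2.57, 2.57, 3.01, 3.14, 3.14, 3.14].

### API

Orientations are given as a unit quaternion [w, x, y, z].
In Python, from bench import ctrl gives the robot as it stands.
- The arm moves only by the tool carry_out, never from a script. Its argument "steps" is one flat list of numbers, 7 for each row, row after row: the shift along the tool's x, y, z in m, then the turn, a rotation vector about the tool's x, y, z in rad, then the opening, from 0 (shut) to 1 (fully open). In form: [dx, dy, dz, wx, wy, wz, claw, dx, dy, dz, wx, wy, wz, claw, ...]. A call has 1 to 20 rows; each row is the pose to reach, as a shift and turn from the pose commanded when the call began, along the tool's axes at that moment; what a row does not reach only later rows make up. A row lasts 1/10 s, in which the tool goes at most 50 mm and 8.59 degrees, less where a joint would pass 70% of its speed; a pose out of reach is approached as far as the arm can. A call with a gripper value outside its range is refused whole. The fingers move at their own pace and stop on an object; the grip force is fixed at half the most. Time passes only in rows, so rows that repeat a pose let the fingers close. It gives the time, the measured TCP pose, the force, the opening and the grip force at its end, in the units of the state.
- ctrl.get_obs(): the state, without advancing time (a new reading comes with each control period).
- ctrl.camera(name): name is "scene" or "top" or "wrist"; returns the picture (400x640x3 uint8, red, green, blue); there is no depth.
- ctrl.camera_params(name): a dict with "vertical_fov" (degrees; the focal length in pixels is half the picture's height over the tangent of half this angle, whatever the lens; pixels are square), "cx", "cy" (the principal point, pixels), "cam_to_world" (4x4, takes a point from camera to world coordinates); the wrist camera has in their place "hand_eye" (4x4, takes a point from camera to tool coordinates, whose origin is the TCP and whose axes are the flange's). Camera axes: x right, y down, z forward; pixel columns grow to the right and rows downward; lengths in m; the calibration is good to about 2 mm. A picture is of the moment at which its call begins: read the wrist's pose just before it. camera_params takes no time and is no camera call.
- ctrl.hand_in(): hands the job in; it is judged then, once.
The state is a dict: "time_s": time; "q": joint angles; "dq": joint speeds; "joint_efforts": joint torques, N m; "eef_pos": TCP position; "eef_rot": TCP orientation; "wrist_force": force on the tool from outside, world axes, zero at the start; "torque": the same for the moment, N m; "opening": opening from 0.0 (shut) to 1.0 (fully open); "grasp_force": force on a finger pad.
Only numpy, scipy, OpenCV 4.12 (cv2) and the standard library are available. Lean on these libraries where they do the work, as an engineer would, in place of code of your own. Each camera call takes 0.05 s, during which the arm holds its last target. There are 200 camera calls.

### The job

Set the gap of the plate clamp to the feeler gauge: slide the gauge's steel blade into the open gap until its tip is near the back stop, and then, with the blade still in there, push the blue jaw over until it stops firmly against the blade. Take the gauge by its orange handle and draw the blade straight out against its drag, without shifting the jaw, and stand the gauge back upright on the middle of its round black mat; leave the glassware and pen around alone.

Things in the scene. Friction and masses are not known exactly. Their poses are not given: they have to be found in the camera images.
- clamp: plate clamp fixed to the worktop. Origin: on the worktop, in the plane of the anvil's face, mid-length. Grey base x -36..+40, y -130..+40 mm, 12 mm high. Along the face runs the gap between anvil and jaw: open above and at its mouth (x = -30 mm, robot's side), shut by an aluminium back stop at x = +30 mm (42 mm high). The blade goes in toward +x; the jaw closes toward +y
- anvil_face (a point): middle of the fixed aluminium anvil's upright face, 31 mm up; clamp axes. Anvil: x -30..+30, y 0..+25 mm of the clamp, top 46 mm up; its face (y = 0) looks to -y, and the gap lies on that side
- jaw (a joint): gap in m between the anvil's face and the face of the sliding jaw (blue block, x -30..+30 mm of the clamp, 25 mm thick, top 46 mm up); 0 = shut. Starts at 0.011 to 0.017, should end at the blade's 6 mm. The jaw slides along the clamp's y, stiffly: 6 N of friction, more only when it has met the blade; it stays where it is left
- jaw_post (a point): centre, 45 mm up, of the black upright push post at the jaw's outer end (moves with it): 36 mm wide in the clamp's x, 12 mm thick in y, from 22 to 60 mm above the worktop. Its outer (-y) face is 90 mm from the jaw's face, this point 84 mm. Push it toward the clamp's +y to close the jaw; room outside it is free
- nip_bar: brass upright bar, 16 mm diameter, 18 mm high, let into the anvil's face at x = -10 mm of the clamp, 31 mm up (origin in the anvil's face). Sprung: it stands 2 mm proud of the face and goes flush under about 3 N, so a blade pressed home drags. The free passage is thus 2 mm less than the jaw's gap
- gauge: feeler gauge, 0.18 kg, on its steel foot (50 x 44, 10 mm high). Origin: underside centre of the foot; z up, +x along the blade. Upright orange handle there, 24 mm in x, 20 in y, top 87 mm up. Level steel blade, 6 mm thick (y), 22 to 40 mm up, reaches to x = +110 mm. Starts on the mat, yaw within 0.7. With its foot on the worktop the blade clears the clamp's base by 10 mm
- gauge_grip (a point): grip point on the handle's axis, 70 mm above the foot's underside; axes as the gauge. The handle is free on all sides from 45 to 87 mm up; fingers that close along the blade (across the 24 mm) do not push it sideways in the gap
- blade_tip (a point): rounded tip of the blade, half way up it (31 mm above the foot's underside); axes as the gauge
- mat: round black rubber mat, 96 mm across, 4 mm thick, fixed; the gauge's parking place. Origin: centre of its underside
- petri: petri dish 54 mm across, 16 mm high; bystander
- marker: green felt marker, 140 mm long, lying; bystander
- bottle: amber bottle with black cap, 58 mm across, 125 mm high; bystander

How it is judged:
On the way, in this order (a step that is already met when the one before it is completed fails the run):
1. the blade is in the still open gap (over 9 mm), its tip within 14 mm of the back stop (x of blade_tip in the frame of clamp above 0.016 m and y of blade_tip in the frame of clamp between -0.018 and 0 m and z of blade_tip in the frame of clamp below 0.042 m and angle between the x axis of gauge and the x axis of clamp, either way round below 0.35 rad and value of joint jaw above 0.009 m), for 0.2 s.
2. the jaw is closed on the blade (gap 5 to 7.5 mm), the blade pressed against the sprung bar (x of blade_tip in the frame of clamp above 0.016 m and z of blade_tip in the frame of clamp below 0.042 m and value of joint jaw between 0.005 and 0.0075 m and contact force between nip_bar and gauge above 0.5 N), for 0.2 s.
3. held by the robot, the blade is on its way out (tip between 2 cm short of the back stop and the sprung bar) and still pressed by the bar (x of blade_tip in the frame of clamp between -0.016 and 0.012 m and z of blade_tip in the frame of clamp below 0.048 m and contact force between the fingers and gauge above 1 N and contact force between nip_bar and gauge above 0.5 N and value of joint jaw below 0.0078 m), for 0.04 s.
At the end, for the whole second after the job is handed in: The jaw's gap is left at the blade's thickness (5 to 7.8 mm), and the gauge stands at rest and upright (within 0.1 rad) on the mat, its foot's centre within 30 mm of the mat's centre (value of joint jaw between 0.005 and 0.0078 m and horizontal distance between gauge and mat below 0.03 m and z of gauge in the frame of mat below 0.008 m and angle between gauge's own z axis and vertical below 0.1 rad and linear speed of gauge below 0.02 m/s); the robot touches nothing.
It fails at once if a bystander (petri dish, marker or amber bottle) is moved by more than 20 mm (distance of any of petri, marker, bottle from where it was at the start of the episode above 0.02 m).
It fails at once if the gauge is tipped over (angle between gauge's own z axis and vertical above 0.8 rad).
It also fails if it takes over 64 s, if anything falls off the work surface, if the arm or the gripper's body presses on something with over 40 N, if the wrist force passes 120 N, or if a joint passes its speed limit or range.

## Working session

There is one attempt and no reset: what is moved stays moved. The work goes in short steps, Python scripts to look and compute and a tool call to move; the robot and the scene stay as the last step left them, time stands still between calls to the robot, and variables do not carry over. Pictures are saved under pics/ and viewed, at most 10 in all, crops included, and the job is handed in when it is done.

Besides the shell and the picture viewer there is one more tool, called after "Request:" in YAML: its name, and indented under it one key for each argument. carry_out: Moves the arm, as the interface text tells. Its arguments: {"type":"object","properties":{"steps":{"type":"array"}},"required":["steps"]}

```bash
mkdir -p pics && ls
python3 - <<'E'
from bench import ctrl
import cv2, numpy as np
np.set_printoptions(precision=4,suppress=True)
print(ctrl.get_obs())
for n in ["scene","top"]:
    cv2.imwrite(f"pics/{n}0.png",ctrl.camera(n)[:,:,::-1]); print(ctrl.camera_params(n))
print(ctrl.camera_params("wrist"))
E
```

```text
pics
{'time_s': 0.0, 'q': array([ 0.9317,  0.1816,  1.608 , -0.    ,  1.3538, -0.2063]), 'dq': array([ 0.    ,  0.0004, -0.0011,  0.    ,  0.0001, -0.0003]), 'joint_efforts': array([  0.0007, -44.4883, -35.1336,  -0.0003,   0.0092,  -0.    ]), 'eef_pos': array([0.2409, 0.5216, 0.303 ]), 'eef_rot': array([-0.0004,  0.2147,  0.9767, -0.0008]), 'wrist_force': array([-0.701 ,  0.1422,  0.1505]), 'torque': array([-0.0263, -0.0149, -0.0318]), 'grasp_force': 0.0, 'opening': 0.9999793100435572}
{'vertical_fov': 55.05899980358817, 'cx': 321.77324818055376, 'cy': 199.8117205549622, 'cam_to_world': array([[ 0.8586, -0.2769,  0.4315,  0.0456],
       [-0.5122, -0.5002,  0.6982, -0.8277],
       [ 0.0225, -0.8204, -0.5713,  0.7194],
       [ 0.    ,  0.    ,  0.    ,  1.    ]])}
{'vertical_fov': 49.356586246619266, 'cx': 317.05514647886605, 'cy': 196.90692268215494, 'cam_to_world': array([[ 0.0191, -0.9931,  0.1156,  0.4055],
       [-0.9998, -0.0194, -0.0017, -0.0215],
       [ 0.004 , -0.1156, -0.9933,  1.1981],
       [ 0.    ,  0.    ,  0.    ,  1.    ]])}
{'vertical_fov': 70.072905661856, 'cx': 317.15184668868017, 'cy': 198.33797104283224, 'hand_eye': array([[ 0.0011, -0.9474, -0.32  ,  0.0825],
       [ 1.    ,  0.0013, -0.0005, -0.0002],
       [ 0.0009, -0.32  ,  0.9474, -0.0712],
       [ 0.    ,  0.    ,  0.    ,  1.    ]])}
```

View pics/scene0.png

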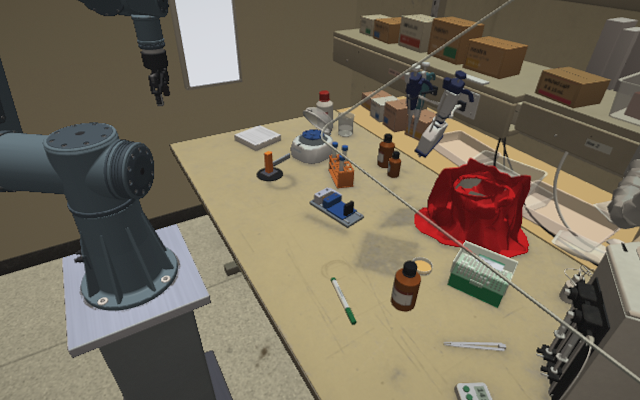

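View pics/top0.png

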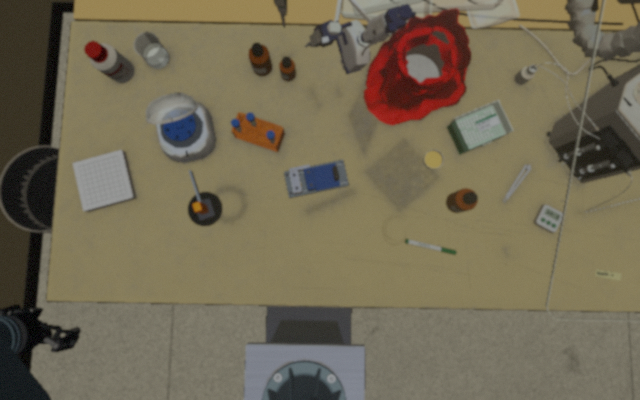

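The scene view shows the gauge on its mat at (268,165) and the clamp at (337,206). In the top view the mat is at about (205,208), with the blade pointing up to (193,173). The clamp spans (287–347, 163–195), with the anvil on the left and the black post on the right. Next I'll localize them by colour.

```bash
cat > h.py <<'E'
from bench import ctrl
import cv2, numpy as np
from scipy.spatial.transform import Rotation as R
np.set_printoptions(precision=4,suppress=True)
def cam(n):
    p=ctrl.camera_params(n)
    if n=="wrist":
        o=ctrl.get_obs(); q=o["eef_rot"]; T=np.eye(4)
        T[:3,:3]=R.from_quat(q,scalar_first=True).as_matrix(); T[:3,3]=o["eef_pos"]; T=T@p["hand_eye"]
    else: T=p["cam_to_world"]
    f=200/np.tan(np.radians(p["vertical_fov"]/2))
    return dict(T=T,f=f,cx=p["cx"],cy=p["cy"],img=ctrl.camera(n)[:,:,::-1].copy())
def ray(c,uv,z):
    d=c["T"][:3,:3]@[(uv[0]-c["cx"])/c["f"],(uv[1]-c["cy"])/c["f"],1]; o=c["T"][:3,3]
    return o+d*(z-o[2])/d[2]
def blobs(m,amin=20):
    n,l,s,ce=cv2.connectedComponentsWithStats(m.astype(np.uint8))
    return sorted([(int(s[i,4]),ce[i],s[i,:4],l==i) for i in range(1,n) if s[i,4]>=amin],key=lambda b:-b[0])
E
python3 - <<'E'
from h import *
c=cam("top"); hsv=cv2.cvtColor(c["img"],cv2.COLOR_BGR2HSV); H,S,V=cv2.split(hsv)
def roi(m,x0,y0,x1,y1): k=np.zeros_like(m);k[y0:y1,x0:x1]=m[y0:y1,x0:x1];return k
for n,m,z in [("mat",roi(V<60,170,180,235,235),.004),("handle",roi((H<18)&(S>180)&(V>150),180,190,220,225),.091),("jaw",roi((H>95)&(H<130)&(S>90),280,155,360,200),.046),("post",roi(V<50,325,155,360,190),.06)]:
    for a,ce,b,mm in blobs(m)[:2]:
        r=cv2.minAreaRect(np.argwhere(mm)[:,::-1].astype(np.float32)); e,_=cv2.minEnclosingCircle(np.argwhere(mm)[:,::-1].astype(np.float32))
        print(n,a,ce,b,r,"->",ray(c,ce,z),"circ",ray(c,e,z))
for uv in [(193,173),(287,170),(345,160),(348,187),(290,196)]: print(uv,ray(c,uv,.02))
crop=c["img"][140:240,160:360]; cv2.imwrite("pics/top1.png",cv2.resize(crop,None,fx=4,fy=4,interpolation=cv2.INTER_CUBIC))
E
```

```text
mat 521 [206.4299 209.2514] [189 193  32  32] ((204.5, 208.5), (31.0, 31.0), 90.0) -> [0.5044 0.2799 0.004 ] circ [0.5065 0.2852 0.004 ]
jaw 632 [320.5633 177.2025] [304 164  35  26] ((321.1346435546875, 177.17308044433594), (22.35723876953125, 31.574697494506836), 78.69007110595703) -> [ 0.5929 -0.0319  0.046 ] circ [ 0.5925 -0.0333  0.046 ]
(193, 173) [0.6019 0.3175 0.02  ]
(287, 170) [0.6153 0.0603 0.02  ]
(345, 160) [ 0.6464 -0.0985  0.02  ]
(348, 187) [ 0.5715 -0.1076  0.02  ]
(290, 196) [0.5437 0.0502 0.02  ]
```

View pics/top1.png

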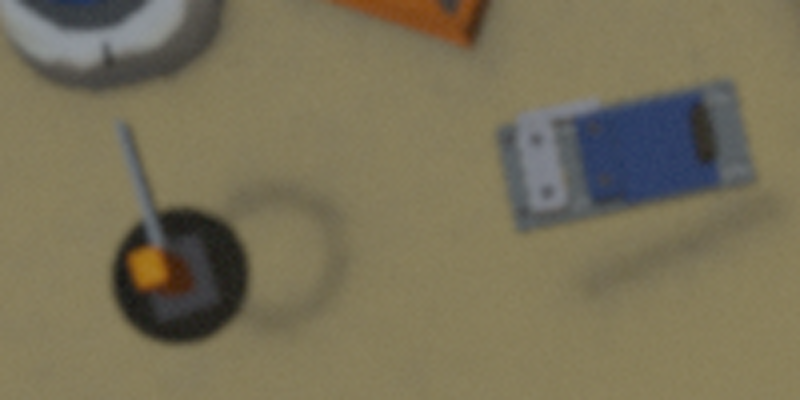

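Request:
carry_out:
  steps: [-0.34,-0.065,0.04,0,0,0.84,1,-0.34,-0.065,0.04,0,0,0.84,1,-0.34,-0.065,0.04,0,0,0.84,1,-0.34,-0.065,0.04,0,0,0.84,1,-0.34,-0.065,0.04,0,0,0.84,1,-0.34,-0.065,0.04,0,0,0.84,1,-0.34,-0.065,0.04,0,0,0.84,1,-0.34,-0.065,0.04,0,0,0.84,1,-0.34,-0.065,0.04,0,0,0.84,1,-0.34,-0.065,0.04,0,0,0.84,1]

```text
time_s: 1.15
eef_pos: [0.5217, 0.3209, 0.2636]
eef_rot: [-0.0, 0.594, 0.804, -0.0]
wrist_force: [-0.0, -1.6, -0.5]
opening: 0.997
grasp_force: 0.0
```

Run:
```python
from h import *
o=ctrl.get_obs();print(o["time_s"],o["q"],o["eef_pos"],o["eef_rot"])
c=cam("wrist");cv2.imwrite("pics/w1.png",c["img"]);np.save("w1.npy",c,allow_pickle=True)
```

```text
1.15 [0.3577 0.2997 1.5463 0.0004 1.2964 0.059 ] [0.5217 0.3209 0.2636] [-0.0004  0.5941  0.8044 -0.0003]
```

View pics/w1.png

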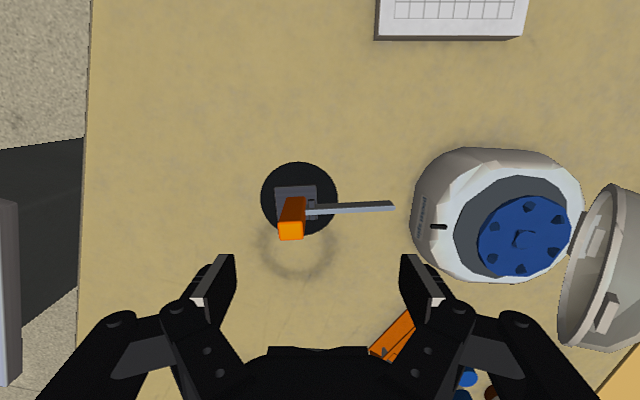

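The mat is at (299,200), the top of the orange handle at about (290,230), and the blade runs (316,209)→(394,206).

```bash
cat >> h.py <<'E'
def gauge(c,box,zb,zt):
    """box around gauge in px; zb blade top height, zt handle top height -> blade line, handle top"""
    hsv=cv2.cvtColor(c["img"],cv2.COLOR_BGR2HSV); H,S,V=[a.astype(int) for a in cv2.split(hsv)]
    k=np.zeros(H.shape,bool); k[box[1]:box[3],box[0]:box[2]]=1
    return H,S,V,k
E
python3 - <<'E'
from h import *
c=np.load("w1.npy",allow_pickle=True).item()
H,S,V,k=gauge(c,(240,150,410,260),0,0)
print("rgb handle col 290:",[(v,tuple(c["img"][v,290])) for v in range(196,246,4)])
print("row col 350:",[(v,tuple(c["img"][v,360])) for v in range(198,218)])
m=(V<45)&k; cn=max(cv2.findContours(m.astype(np.uint8),0,1)[0],key=cv2.contourArea)
h=cv2.convexHull(cn); e,r=cv2.minEnclosingCircle(h); print("mat circ",e,r,ray(c,e,.004), "ell",cv2.fitEllipse(h), ray(c,cv2.fitEllipse(h)[0],.004))
E
```

```text
rgb handle col 290: [(196, (np.uint8(82), np.uint8(69), np.uint8(69))), (200, (np.uint8(1), np.uint8(38), np.uint8(89))), (204, (np.uint8(0), np.uint8(39), np.uint8(90))), (208, (np.uint8(2), np.uint8(39), np.uint8(91))), (212, (np.uint8(0), np.uint8(39), np.uint8(92))), (216, (np.uint8(2), np.uint8(40), np.uint8(94))), (220, (np.uint8(0), np.uint8(37), np.uint8(88))), (224, (np.uint8(0), np.uint8(135), np.uint8(221))), (228, (np.uint8(0), np.uint8(139), np.uint8(221))), (232, (np.uint8(0), np.uint8(136), np.uint8(221))), (236, (np.uint8(0), np.uint8(133), np.uint8(221))), (240, (np.uint8(101), np.uint8(145), np.uint8(177))), (244, (np.uint8(110), np.uint8(154), np.uint8(171)))]
row col 350: [(198, (np.uint8(112), np.uint8(160), np.uint8(176))), (199, (np.uint8(114), np.uint8(162), np.uint8(180))), (200, (np.uint8(113), np.uint8(162), np.uint8(178))), (201, (np.uint8(96), np.uint8(131), np.uint8(143))), (202, (np.uint8(45), np.uint8(40), np.uint8(39))), (203, (np.uint8(50), np.uint8(52), np.uint8(52))), (204, (np.uint8(51), np.uint8(54), np.uint8(56))), (205, (np.uint8(48), np.uint8(
[... 179 characters left out ...]
 (209, (np.uint8(160), np.uint8(147), np.uint8(137))), (210, (np.uint8(161), np.uint8(147), np.uint8(136))), (211, (np.uint8(158), np.uint8(146), np.uint8(137))), (212, (np.uint8(131), np.uint8(153), np.uint8(159))), (213, (np.uint8(109), np.uint8(156), np.uint8(174))), (214, (np.uint8(114), np.uint8(153), np.uint8(170))), (215, (np.uint8(113), np.uint8(155), np.uint8(171))), (216, (np.uint8(112), np.uint8(157), np.uint8(172))), (217, (np.uint8(113), np.uint8(156), np.uint8(172)))]
mat circ (298.3320617675781, 197.04962158203125) 37.991939544677734 [0.5074 0.2872 0.004 ] ell ((298.261962890625, 197.8232421875), (72.44877624511719, 76.09900665283203), 91.75910186767578) [0.5076 0.2863 0.004 ]
```

```bash
cat > h2.py <<'E'
from h import *
def measure(c,box,z0,verb=True):
    I=c["img"].astype(int);B,G,Rr=I[...,0],I[...,1],I[...,2]
    k=np.zeros(B.shape,bool);k[box[1]:box[3],box[0]:box[2]]=1
    hm=blobs((Rr>170)&(B<50)&k)[0]; ht=ray(c,hm[1],z0+.087)
    rc=cv2.boxPoints(cv2.minAreaRect(np.argwhere(hm[3])[:,::-1].astype(np.float32)))
    P=np.array([ray(c,p,z0+.087)[:2] for p in rc]); print("handle top",ht,"sides",np.linalg.norm(np.diff(P,axis=0),axis=1))
    bm=blobs((B-Rr>8)&(B>110)&k)[0]
    W=np.array([ray(c,p,z0+.040)[:2] for p in np.argwhere(bm[3])[:,::-1]])
    vx,vy,x0,y0=cv2.fitLine(W.astype(np.float32),cv2.DIST_L2,0,.01,.01).ravel()
    d=np.array([vx,vy]); 
    if d@(W.mean(0)-ht[:2])<0:d=-d
    n=np.array([-d[1],d[0]]); t=(W-ht[:2])@d; s=(W-[x0,y0])@n
    print("blade yaw",np.arctan2(d[1],d[0]),"tip dist from handle",t.max(),"base",t.min(),"width",np.ptp(s),"lateral off handle",(np.array([x0,y0])-ht[:2])@n,"tip",ht[:2]+d*t.max())
    return ht,d
E
python3 - <<'E'
from h2 import *
c=np.load("w1.npy",allow_pickle=True).item()
measure(c,(240,150,410,260),.004)
o=ctrl.get_obs();M=R.from_quat(o["eef_rot"],scalar_first=True).as_matrix();print(M)
E
```

```text
handle top [0.5066 0.283  0.091 ] sides [0.0225 0.0188 0.023 ]
blade yaw 0.35777256 tip dist from handle 0.1088380021373712 base 0.012681533532201809 width 0.006338199694829012 lateral off handle -0.0010511530742911197 tip [0.6085 0.3211]
[[-0.295   0.9555 -0.0005]
 [ 0.9555  0.295   0.0001]
 [ 0.0003 -0.0005 -1.    ]]
```

Request:
carry_out:
  steps: [-0.3775,-0.035,0.02,0,0,0.11,1,-0.3775,-0.035,0.02,0,0,0.11,1,-0.3775,-0.035,0.02,0,0,0.11,1,-0.3775,-0.035,0.02,0,0,0.11,1,-0.3775,-0.035,0.02,0,0,0.11,1,-0.3775,-0.035,0.02,0,0,0.11,1,-0.3775,-0.035,0.02,0,0,0.11,1,-0.3775,-0.035,0.02,0,0,0.11,1,-0.3775,-0.035,0.02,0,0,0.11,1,-0.3775,-0.035,0.02,0,0,0.11,1,-0.3775,-0.035,0.02,0,0,0.11,1]

```text
time_s: 2.3
eef_pos: [0.5996, -0.0487, 0.244]
eef_rot: [-0.0, 0.637, 0.771, 0.0]
wrist_force: [0.4, -0.8, -0.1]
opening: 0.998
grasp_force: 0.0
```

Run:
```python
from h import *
o=ctrl.get_obs();print(o["time_s"],o["q"],o["eef_pos"],o["eef_rot"])
c=cam("wrist");cv2.imwrite("pics/w2.png",c["img"]);np.save("w2.npy",c,allow_pickle=True)
```

```text
2.3 [-0.2783  0.2966  1.5924  0.0005  1.2529 -0.4687] [ 0.5996 -0.0487  0.244 ] [-0.0002  0.6367  0.7711  0.0002]
```

View pics/w2.png

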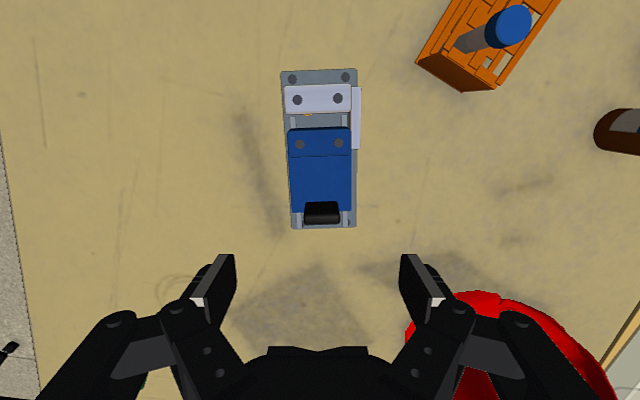

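The anvil top spans (285–352, 85–113), the gap lies at rows 113–128, the blue jaw starts at about row 128, and the post is near (322,212).

Run:
```python
from h import *
c=np.load("w2.npy",allow_pickle=True).item(); I=c["img"].astype(int)
for u in (310,): print([(v,tuple(int(a) for a in I[v,u])) for v in range(80,136,2)])
for v in (100,145): print([(u,tuple(int(a) for a in I[v,u])) for u in list(range(280,292))+list(range(346,364))])
```

```text
[(80, (122, 113, 103)), (82, (123, 113, 102)), (84, (96, 94, 92)), (86, (180, 171, 165)), (88, (188, 168, 162)), (90, (184, 165, 159)), (92, (180, 161, 156)), (94, (183, 163, 159)), (96, (184, 163, 159)), (98, (184, 165, 160)), (100, (184, 165, 161)), (102, (187, 167, 162)), (104, (188, 168, 163)), (106, (188, 169, 164)), (108, (188, 168, 162)), (110, (187, 166, 160)), (112, (155, 151, 154)), (114, (46, 142, 195)), (116, (127, 112, 99)), (118, (122, 112, 102)), (120, (120, 112, 101)), (122, (121, 111, 101)), (124, (120, 110, 100)), (126, (123, 114, 105)), (128, (32, 12, 0)), (130, (85, 48, 19)), (132, (119, 62, 24)), (134, (121, 61, 22))]
[(280, (111, 161, 180)), (281, (97, 141, 157)), (282, (77, 82, 82)), (283, (93, 90, 85)), (284, (111, 111, 115)), (285, (167, 168, 175)), (286, (177, 164, 162)), (287, (188, 168, 161)), (288, (187, 168, 162)), (289, (186, 167, 161)), (290, (188, 168, 164)), (291, (172, 155, 150)), (346, (185, 166, 160)), (347, (186, 166, 160)), (348, (184, 167, 161)), (349, (181, 172, 166)), (350, (152, 152, 149)), (351, (117, 114, 120)), (352, (184, 169, 166)), (35
[... 256 characters left out ...]
6))]
[(280, (109, 157, 174)), (281, (109, 156, 174)), (282, (110, 157, 174)), (283, (112, 161, 179)), (284, (98, 143, 159)), (285, (79, 95, 100)), (286, (100, 101, 98)), (287, (88, 72, 64)), (288, (103, 54, 17)), (289, (116, 60, 22)), (290, (125, 63, 24)), (291, (126, 61, 22)), (346, (122, 61, 25)), (347, (123, 62, 24)), (348, (121, 61, 23)), (349, (116, 59, 18)), (350, (100, 60, 41)), (351, (122, 119, 123)), (352, (191, 177, 175)), (353, (189, 168, 163)), (354, (184, 165, 160)), (355, (184, 165, 160)), (356, (186, 166, 161)), (357, (190, 169, 164)), (358, (195, 173, 167)), (359, (175, 165, 162)), (360, (112, 148, 160)), (361, (107, 159, 177)), (362, (110, 158, 174)), (363, (111, 157, 173))]
```

Run:
```python
from h import *
c=np.load("w2.npy",allow_pickle=True).item(); I=cv2.GaussianBlur(c["img"],(3,1),0).astype(float)
def cross(a,i0,th):  # first crossing index
    s=np.sign(a-th); j=np.where(s[:-1]!=s[1:])[0]
    return None if len(j)==0 else i0+j[0]+(th-a[j[0]])/(a[j[0]+1]-a[j[0]])
def fit(P):
    P=np.array(P)[:,:2].astype(np.float32)
    for _ in range(3):
        vx,vy,x,y=cv2.fitLine(P,cv2.DIST_HUBER,0,.01,.01).ravel(); r=(P-[x,y])@[-vy,vx]; P=P[abs(r)<max(2.5*r.std(),2e-4)]
    return np.array([vx,vy]),np.array([x,y]),r.std(),len(P)
Z=.046
an=[ray(c,(u,v),Z) for u in range(290,346) if (v:=cross(I[104:118,u,0],104,153))]
ab=[ray(c,(u,v),Z) for u in range(290,346) if (v:=cross(I[80:92,u,0][::1],80,145))]
jw=[ray(c,(u,v),Z) for u in range(294,346) if (v:=cross(I[128:138,u,0],128,80))]
le=[ray(c,(u,v),Z) for v in range(90,108) if (u:=cross(I[v,280:292,0],280,145))]
jl=[ray(c,(u,v),Z) for v in range(134,152) if (u:=cross(I[v,280:292,2],280,50))]
jr=[ray(c,(u,v),Z) for v in range(134,152) if (u:=cross(I[v,344:354,2],344,50))]
bl=[ray(c,(u,v),.012) for v in range(90,225) if (u:=cross(I[v,274:294,2],274,125))]
F={}
for n,p in dict(anvil=an,anvilback=ab,jaw=jw,left=le,jl=jl,jr=jr,base=bl).items():
    F[n]=fit(p); d=F[n][0]; print(n,F[n],"ang",np.arctan2(d[1],d[0]) if n in("anvil","jaw","anvilback") else np.arctan2(-d[0],d[1]) )
yaw=np.arctan2(*F["anvil"][0][::-1]); yaw=(yaw+np.pi/2)%np.pi-np.pi/2
ex=np.array([np.cos(yaw),np.sin(yaw)]);ey=np.array([-ex[1],ex[0]])
off=lambda n,e:F[n][1]@e
A=F["anvil"][1]
print("yaw",yaw,"gap",(A-F["jaw"][1])@ey,"anvil thick",(F["anvilback"][1]-A)@ey,"jaw width",(F["jr"][1]-F["jl"][1])@ex)
xl=(F["jl"][1]@ex+F["jr"][1]@ex)/2; print("x mid jaw",xl,"x left anvil+30",F["left"][1]@ex+.03)
print("origin",ex*xl+ey*(A@ey))
```

```text
anvil (array([0.9723, 0.2336], dtype=float32), array([0.5842, 0.0235], dtype=float32), np.float32(0.0001252088), 46) ang 0.23579042
anvilback (array([0.9737, 0.2277], dtype=float32), array([0.5815, 0.0464], dtype=float32), np.float32(0.0001065499), 56) ang 0.22974956
jaw (array([0.9737, 0.2277], dtype=float32), array([0.5884, 0.0083], dtype=float32), np.float32(2.4535362e-05), 52) ang 0.22974727
left (array([ 0.2071, -0.9783], dtype=float32), array([0.5546, 0.0296], dtype=float32), np.float32(8.308314e-05), 18) ang -2.9330142
jl (array([ 0.2334, -0.9724], dtype=float32), array([ 0.5628, -0.0082], dtype=float32), np.float32(9.838898e-05), 17) ang -2.9060235
jr (array([ 0.2261, -0.9741], dtype=float32), array([0.6201, 0.0042], dtype=float32), np.float32(3.4018067e-05), 15) ang -2.9135475
base (array([ 0.2257, -0.9742], dtype=float32), array([ 0.5617, -0.0306], dtype=float32), np.float32(0.00017083908), 133) ang -2.9139452
yaw 0.23579037 gap 0.01571792 anvil thick 0.022970933 jaw width 0.05855324
x mid jaw 0.5746303 x left anvil+30 0.57618874
origin [0.5853 0.0237]
```

```bash
cat > plan.py <<'E'
from h import *
def plan(*tgts):
    """targets (x,y,z,yaw of tool y) -> tool-frame shift from the current pose (assumes commanded==measured) """
    o=ctrl.get_obs(); M=R.from_quat(o["eef_rot"],scalar_first=True).as_matrix()
    print("t",o["time_s"],"pos",o["eef_pos"],"yaw",np.arctan2(M[1,1],M[0,1]),"F",o["wrist_force"],"T",o["torque"],"open",o["opening"])
    for x,y,z,a in tgts:
        D=np.array([[-np.sin(a),np.cos(a),0],[np.cos(a),np.sin(a),0],[0,0,-1]]).T
        print((x,y,z,a),"->",M.T@(np.array([x,y,z])-o["eef_pos"]),R.from_matrix(M.T@D).as_rotvec())
O=np.array([.5855,.0227]);YAW=.229
def cl(x,y): return O+np.array([[np.cos(YAW),-np.sin(YAW)],[np.sin(YAW),np.cos(YAW)]])@[x,y]
E
python3 - <<'E'
from plan import *
plan((.5068,.2826,.24,.358),(.5068,.2826,.126,.358))
E
```

```text
t 2.35 pos [ 0.5997 -0.0486  0.2441] yaw 0.1906312339497759 F [ 0.4396 -0.0523 -0.0907] T [ 0.0344 -0.0109 -0.0168] open 0.998420405985967
(0.5068, 0.2826, 0.24, 0.358) -> [ 0.3428 -0.0284  0.0042] [ 0.0001 -0.0004 -0.1674]
(0.5068, 0.2826, 0.126, 0.358) -> [ 0.3428 -0.0284  0.1182] [ 0.0001 -0.0004 -0.1674]
```

Request:
carry_out:
  steps: [0.343,-0.0285,0,0,0,-0.167,1,0.343,-0.0285,0,0,0,-0.167,1,0.343,-0.0285,0,0,0,-0.167,1,0.343,-0.0285,0,0,0,-0.167,1,0.343,-0.0285,0,0,0,-0.167,1,0.343,-0.0285,0,0,0,-0.167,1,0.343,-0.0285,0,0,0,-0.167,1,0.343,-0.0285,0,0,0,-0.167,1,0.343,-0.0285,0,0,0,-0.167,1,0.343,-0.0285,0,0,0,-0.167,1,0.343,-0.0285,0.04,0,0,-0.167,1,0.343,-0.0285,0.07,0,0,-0.167,1,0.343,-0.0285,0.1,0,0,-0.167,1,0.343,-0.0285,0.118,0,0,-0.167,1,0.343,-0.0285,0.118,0,0,-0.167,1]

```text
time_s: 3.85
eef_pos: [0.5064, 0.2788, 0.1228]
eef_rot: [-0.002, 0.572, 0.82, -0.002]
wrist_force: [-0.4, 0.2, 0.6]
opening: 1.003
grasp_force: 0.0
```

Request:
carry_out:
  steps: [0,0,0,0,0,0,0.5,0,0,0,0,0,0,0.2,0,0,0,0,0,0,0.1,0,0,0,0,0,0,0,0,0,0,0,0,0,0,0,0,0,0,0,0,0,0,0,0,0,0,0,0,0,0,0,0,0,0,0]

```text
time_s: 4.65
eef_pos: [0.5084, 0.2811, 0.1269]
eef_rot: [0.001, 0.571, 0.821, 0.001]
wrist_force: [-1.0, -0.3, 6.1]
opening: 0.276
grasp_force: 61.7
```

Request:
carry_out:
  steps: [0,0,-0.03,0,0,0,0,0,0,-0.06,0,0,0,0,0,0,-0.06,0,0,0,0,0,0,-0.06,0,0,0,0]

```text
time_s: 5.05
eef_pos: [0.5077, 0.281, 0.1859]
eef_rot: [0.0, 0.571, 0.821, 0.0]
wrist_force: [-0.1, -0.9, -2.8]
opening: 0.274
grasp_force: 61.0
```

Run:
```python
from plan import *
c=cam("wrist");cv2.imwrite("pics/w3.png",c["img"]);np.save("w3.npy",c,allow_pickle=True)
p=cl(-.165,-.008); print(cl(-.088,-.008))
plan((*p,.188,YAW))
```

```text
[ 0.5016 -0.0051]
t 5.1 pos [0.507  0.2807 0.1848] yaw 0.35509543400672866 F [ 0.1989  0.0097 -2.0741] T [-0.0056  0.0262  0.0169] open 0.2714708556017655
(np.float64(0.4266235388129798), np.float64(-0.022546768732023954), 0.188, 0.229) -> [-0.2564 -0.1808 -0.003 ] [-0.0017 -0.      0.1261]
```

View pics/w3.png

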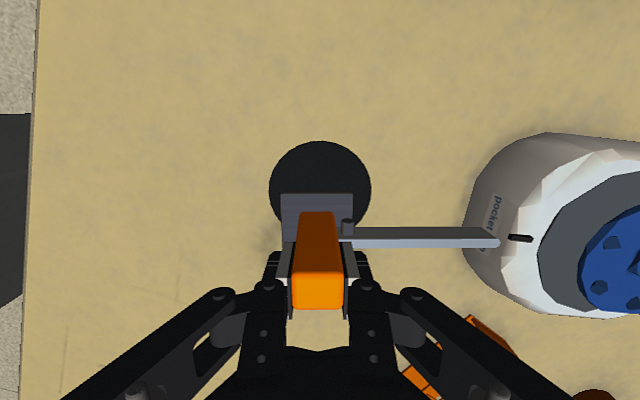

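The gauge is held upright with its blade at rows 236–246, tip at (498,243), and the mat visible below it. Next I'll check the in-hand pose.

Run:
```python
from plan import *
c=np.load("w3.npy",allow_pickle=True).item()
I=c["img"].astype(int);B,Rr=I[...,0],I[...,2];k=np.zeros(B.shape,bool);k[230:252,355:465]=1
print([(v,tuple(I[v,420])) for v in range(224,252,2)])
m=(B>120)&(B-Rr>5)&k; z0=.063
o=ctrl.get_obs();M=R.from_quat(o["eef_rot"],scalar_first=True).as_matrix()
W=np.array([ray(c,p,z0+.04) for p in np.argwhere(m)[:,::-1]]); L=(W-o["eef_pos"])@M
vx,vy,x,y=cv2.fitLine(L[:,:2].astype(np.float32),2,0,.01,.01).ravel(); print("n",len(L),"blade in tool: slope x/y",vx/vy,"x at y=0",x-y*vx/vy,"width",np.ptp(L[:,0]-L[:,1]*vx/vy))
t=(ray(c,(499,242),z0+.04)-o["eef_pos"])@M; print("tip in tool",t)
```

```text
[(224, (np.int64(123), np.int64(172), np.int64(189))), (226, (np.int64(103), np.int64(138), np.int64(153))), (228, (np.int64(55), np.int64(55), np.int64(57))), (230, (np.int64(57), np.int64(58), np.int64(59))), (232, (np.int64(56), np.int64(59), np.int64(62))), (234, (np.int64(56), np.int64(60), np.int64(60))), (236, (np.int64(56), np.int64(59), np.int64(60))), (238, (np.int64(70), np.int64(69), np.int64(69))), (240, (np.int64(179), np.int64(165), np.int64(154))), (242, (np.int64(171), np.int64(158), np.int64(148))), (244, (np.int64(172), np.int64(159), np.int64(149))), (246, (np.int64(173), np.int64(157), np.int64(145))), (248, (np.int64(126), np.int64(166), np.int64(182))), (250, (np.int64(119), np.int64(169), np.int64(187)))]
n 990 blade in tool: slope x/y 0.00027509136 x at y=0 0.0018246821 width 0.0054267612909788855
tip in tool [0.0026 0.11   0.0816]
```

Request:
carry_out:
  steps: [-0.258,-0.181,0,0,0,0.126,0,-0.258,-0.181,0,0,0,0.126,0,-0.258,-0.181,0,0,0,0.126,0,-0.258,-0.181,0,0,0,0.126,0,-0.258,-0.181,0,0,0,0.126,0,-0.258,-0.181,0,0,0,0.126,0,-0.258,-0.181,0,0,0,0.126,0,-0.258,-0.181,0,0,0,0.126,0,-0.258,-0.181,0,0,0,0.126,0,-0.258,-0.181,0,0,0,0.126,0,-0.258,-0.181,0,0,0,0.126,0]

```text
time_s: 6.2
eef_pos: [0.4277, -0.0228, 0.1855]
eef_rot: [-0.0, 0.621, 0.784, -0.0]
wrist_force: [0.5, 0.2, -2.5]
opening: 0.276
grasp_force: 60.8
```

Run:
```python
from plan import *
plan((*cl(-.165,-.0098),.1245,YAW),(*cl(-.088,-.0098),.1245,YAW))
c=cam("wrist");cv2.imwrite("pics/w4.png",c["img"]);np.save("w4.npy",c,allow_pickle=True)
```

```text
t 6.2 pos [ 0.4277 -0.0228  0.1855] yaw 0.23091861645460485 F [ 0.4947  0.1825 -2.4554] T [-0.032  -0.0261  0.0182] open 0.2764833635877869
(np.float64(0.4270321455509445), np.float64(-0.02429977772620792), 0.1245, 0.229) -> [-0.0013 -0.001   0.061 ] [-0.0007 -0.0006  0.0019]
(np.float64(0.5020219747465917), np.float64(-0.006820489491052361), 0.1245, 0.229) -> [-0.0015  0.076   0.0609] [-0.0007 -0.0006  0.0019]
```

View pics/w4.png

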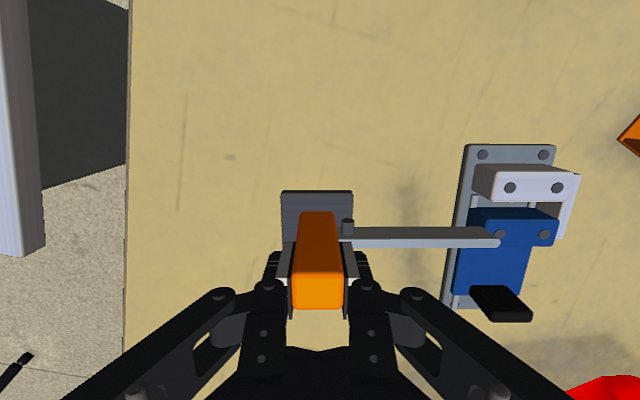

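The blade points at the clamp from above, with its tip at (498,243). I'll descend to foot height just over the worktop and compare the blade with the gap at nearly equal height.

Request:
carry_out:
  steps: [-0.001,-0.001,0.025,0,0,0.002,0,-0.0015,-0.001,0.045,0,0,0.002,0,-0.0015,-0.001,0.061,0,0,0.002,0,-0.0015,-0.001,0.061,0,0,0.002,0,-0.0015,-0.001,0.061,0,0,0.002,0]

```text
time_s: 6.75
eef_pos: [0.4272, -0.025, 0.1248]
eef_rot: [-0.0, 0.622, 0.783, -0.0]
wrist_force: [-0.6, 0.2, -2.1]
opening: 0.275
grasp_force: 61.7
```

Run:
```python
from plan import *
plan((*cl(-.088,-.0098),.1245,YAW))
c=cam("wrist");cv2.imwrite("pics/w5.png",c["img"][120:340,330:630]);np.save("w5.npy",c,allow_pickle=True)
```

```text
t 6.75 pos [ 0.4272 -0.025   0.1248] yaw 0.2281725019536406 F [-0.569   0.202  -2.1107] T [-0.0259 -0.0322 -0.0064] open 0.27462689721468786
(np.float64(0.5020219747465917), np.float64(-0.006820489491052361), 0.1245, 0.229) -> [0.0008 0.077  0.0002] [-0.0005 -0.0004 -0.0008]
```

View pics/w5.png

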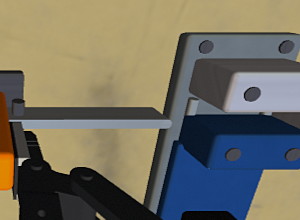

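Run:
```python
from plan import *
c=np.load("w5.npy",allow_pickle=True).item()
I=c["img"]
def inv(p):
    a=YAW;Rm=np.array([[np.cos(a),np.sin(a)],[-np.sin(a),np.cos(a)]]);return Rm@(np.array(p)[:2]-O)
for n,z,us in (("blade",.042,(380,440,480)),("edges",.046,(550,570,590))):
    for u in us:
        print(n,u,[(v,*map(int,I[v,u]),inv(ray(c,(u,v),z)).round(4).tolist()) for v in (range(234,252,1) if n=="blade" else range(206,246,2))][::1])
```

```text
blade 380 [(234, 57, 60, 60, [-0.1279, -0.0027]), (235, 56, 59, 60, [-0.1279, -0.0034]), (236, 57, 59, 61, [-0.1278, -0.004]), (237, 56, 58, 60, [-0.1278, -0.0047]), (238, 48, 52, 54, [-0.1277, -0.0054]), (239, 80, 78, 75, [-0.1277, -0.006]), (240, 185, 170, 158, [-0.1276, -0.0067]), (241, 173, 159, 148, [-0.1276, -0.0074]), (242, 169, 156, 145, [-0.1276, -0.008]), (243, 169, 156, 145, [-0.1275, -0.0087]), (244, 169, 156, 146, [-0.1275, -0.0094]), (245, 169, 156, 146, [-0.1274, -0.01]), (246, 171, 157, 146, [-0.1274, -0.0107]), (247, 173, 155, 144, [-0.1273, -0.0114]), (248, 170, 157, 148, [-0.1273, -0.0121]), (249, 104, 163, 184, [-0.1272, -0.0127]), (250, 111, 161, 178, [-0.1272, -0.0134]), (251, 115, 162, 179, [-0.1271, -0.0141])]
blade 440 [(234, 57, 59, 60, [-0.0923, -0.0027]), (235, 55, 58, 59, [-0.0922, -0.0034]), (236, 51, 54, 55, [-0.0921, -0.004]), (237, 53, 56, 56, [-0.092, -0.0047]), (238, 52, 56, 56, [-0.0919, -0.0053]), (239, 97, 93, 89, [-0.0918, -0.006]), (240, 173, 159, 148, [-0.0917, -0.0067]), (241, 163, 150, 140, [-0.0916, -0.0073]), (242, 161, 148, 138, [-0.0915,
[... 2824 characters left out ...]
11, [-0.0119, 0.0142]), (212, 115, 102, 101, [-0.0115, 0.013]), (214, 118, 105, 103, [-0.0112, 0.0118]), (216, 186, 167, 162, [-0.0108, 0.0105]), (218, 195, 176, 170, [-0.0104, 0.0093]), (220, 194, 174, 169, [-0.01, 0.0081]), (222, 194, 174, 168, [-0.0097, 0.0068]), (224, 195, 175, 169, [-0.0093, 0.0056]), (226, 195, 175, 170, [-0.0089, 0.0044]), (228, 195, 174, 169, [-0.0085, 0.0031]), (230, 177, 165, 165, [-0.0081, 0.0018]), (232, 53, 59, 62, [-0.0077, 0.0006]), (234, 41, 31, 25, [-0.0073, -0.0007]), (236, 41, 22, 8, [-0.0069, -0.002]), (238, 44, 26, 12, [-0.0066, -0.0033]), (240, 43, 24, 10, [-0.0062, -0.0046]), (242, 44, 24, 10, [-0.0058, -0.0059]), (244, 44, 25, 10, [-0.0054, -0.0072])]
```

Request:
carry_out:
  steps: [0.0012,0.005,0,0,0,-0.001,0,0.0012,0.015,0,0,0,-0.001,0,0.0012,0.025,0,0,0,-0.001,0,0.0012,0.035,0,0,0,-0.001,0,0.0012,0.045,0,0,0,-0.001,0,0.0012,0.045,0,0,0,-0.001,0]

```text
time_s: 7.4
eef_pos: [0.4724, -0.0142, 0.1251]
eef_rot: [0.001, 0.622, 0.783, 0.0]
wrist_force: [-0.7, -0.8, -1.7]
opening: 0.277
grasp_force: 61.7
```

Request:
carry_out:
  steps: [0,0.01,0,0,0,0,0,0,0.02,0,0,0,0,0,0,0.03,0,0,0,0,0,0,0.032,0,0,0,0,0,0,0.032,0,0,0,0,0,0,0.032,0,0,0,0,0]

```text
time_s: 8.0
eef_pos: [0.5016, -0.007, 0.1247]
eef_rot: [-0.0, 0.622, 0.783, -0.0]
wrist_force: [-0.6, 0.2, -2.4]
opening: 0.274
grasp_force: 61.7
```

Run:
```python
from plan import *
plan((*cl(-.088,-.0095),.1245,YAW))
c=cam("wrist");cv2.imwrite("pics/w6.png",cv2.resize(c["img"][170:330,330:530],None,fx=3,fy=3));np.save("w6.npy",c,allow_pickle=True)
```

```text
t 8.0 pos [ 0.5016 -0.007   0.1247] yaw 0.22816312932679944 F [-0.6473  0.2289 -2.4235] T [-0.0005 -0.028   0.0306] open 0.2738974054984373
(np.float64(0.5019538736235977), np.float64(-0.006528321325355031), 0.1245, 0.229) -> [0.0004 0.0005 0.0002] [-0.0007 -0.0003 -0.0008]
```

View pics/w6.png

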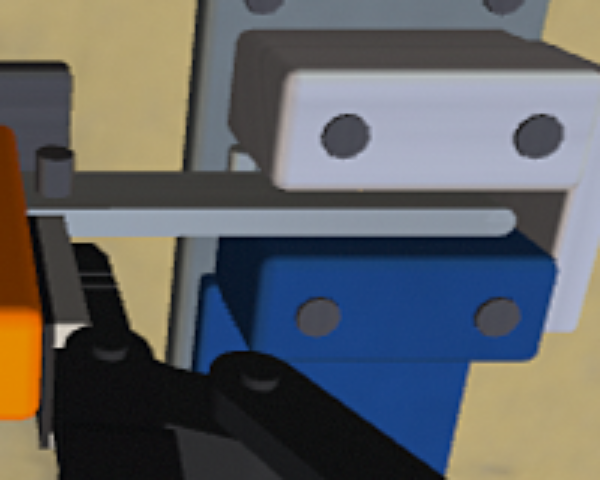

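The blade is inside the gap with its tip near the back stop, anvil above it and blue jaw below. Next I'll set it down and release.

Request:
carry_out:
  steps: [0,0,0.001,0,0,0,0,0,0,0.002,0,0,0,0,0,0,0.0025,0,0,0,0,0,0,0.0025,0,0,0,0,0,0,0.0025,0,0,0,0.3,0,0,0.0025,0,0,0,0.4,0,0,0.0025,0,0,0,0.6,0,0,0.0025,0,0,0,0.6,0,0,0.0025,0,0,0,0.6]

```text
time_s: 8.95
eef_pos: [0.502, -0.0071, 0.1224]
eef_rot: [0.0, 0.622, 0.783, 0.0]
wrist_force: [0.1, 0.1, 0.6]
opening: 0.604
grasp_force: 0.0
```

Request:
carry_out:
  steps: [0,0,-0.02,0,0,0,0.6,0,0,-0.05,0,0,0,0.6,0,0,-0.09,0,0,0,0.6,0,0,-0.09,0,0,0,0.3,0,0,-0.09,0,0,0,0]

```text
time_s: 9.45
eef_pos: [0.5025, -0.0072, 0.2133]
eef_rot: [0.001, 0.622, 0.783, 0.001]
wrist_force: [0.6, 0.1, -1.1]
opening: 0.268
grasp_force: 0.0
```

Run:
```python
from plan import *
plan((*cl(0,-.150),.212,YAW),(*cl(0,-.150),.103,YAW))
c=cam("wrist");cv2.imwrite("pics/w7.png",c["img"]);np.save("w7.npy",c,allow_pickle=True)
```

```text
t 9.45 pos [ 0.5025 -0.0072  0.2133] yaw 0.2280410953843231 F [ 0.5557  0.1481 -1.0547] T [ 0.0129  0.0369 -0.0498] open 0.26760301155650246
(np.float64(0.6195505614970563), np.float64(-0.1233840828486635), 0.212, 0.229) -> [-0.1396  0.0878  0.0017] [ 0.0023  0.0012 -0.001 ]
(np.float64(0.6195505614970563), np.float64(-0.1233840828486635), 0.103, 0.229) -> [-0.1395  0.0875  0.1107] [ 0.0023  0.0012 -0.001 ]
```

View pics/w7.png

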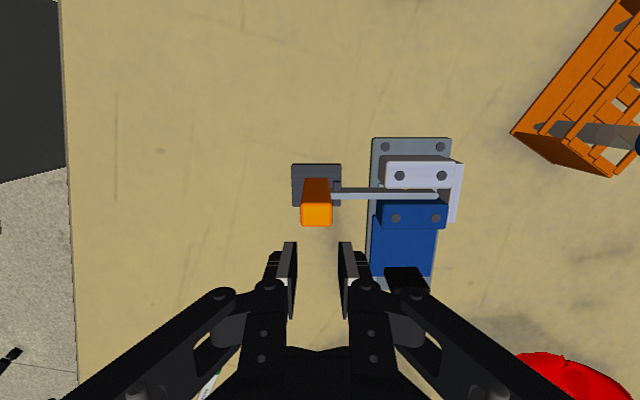

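The gauge stands free with its blade in the gap. The post is near (407,278), and the room outside it is clear. That was my tenth picture, so I'll check by numbers from here on.

Request:
carry_out:
  steps: [-0.14,0.0875,0,0,0,0,0,-0.14,0.0875,0,0,0,0,0,-0.14,0.0875,0,0,0,0,0,-0.14,0.0875,0,0,0,0,0,-0.14,0.0875,0,0,0,0,0,-0.14,0.0875,0,0,0,0,0,-0.14,0.0875,0.04,0,0,0,0,-0.14,0.0875,0.08,0,0,0,0,-0.14,0.0875,0.11,0,0,0,0,-0.14,0.0875,0.11,0,0,0,0,-0.14,0.0875,0.11,0,0,0,0]

```text
time_s: 10.6
eef_pos: [0.618, -0.1225, 0.1023]
eef_rot: [-0.001, 0.622, 0.783, -0.0]
wrist_force: [-0.3, -0.5, 0.4]
opening: -0.0
grasp_force: 0.0
```

Request:
carry_out:
  steps: [0.01,0,0,0,0,0,0,0.02,0,0,0,0,0,0,0.025,0,0,0,0,0,0,0.028,0,0,0,0,0,0,0.031,0,0,0,0,0,0]

```text
time_s: 11.1
eef_pos: [0.612, -0.0931, 0.103]
eef_rot: [0.0, 0.622, 0.783, 0.0]
wrist_force: [-0.0, -0.1, -0.4]
opening: -0.004
grasp_force: 0.0
```

Run:
```python
from plan import *
plan((*cl(0,-.115),.103,YAW)); o=ctrl.get_obs()
e=np.array([[np.cos(YAW),np.sin(YAW)],[-np.sin(YAW),np.cos(YAW)]])
print("clamp xy",e@(o["eef_pos"][:2]-O),"F",e@o["wrist_force"][:2])
```

```text
t 11.1 pos [ 0.612  -0.0931  0.103 ] yaw 0.2284491464991159 F [-0.0229 -0.0667 -0.4412] T [-0.0491  0.0422 -0.008 ] open -0.004278655295236682
(np.float64(0.6116054304810765), np.float64(-0.08929779685064204), 0.103, 0.229) -> [ 0.0038  0.0005 -0.    ] [ 0.0008  0.0005 -0.0006]
clamp xy [-0.0005 -0.1188] F [-0.0375 -0.0597]
```

Request:
carry_out:
  steps: [0.001,0,0,0,0,0,0,0.002,0,0,0,0,0,0,0.003,0,0,0,0,0,0,0.004,0,0,0,0,0,0,0.005,0,0,0,0,0,0,0.006,0,0,0,0,0,0]

```text
time_s: 11.7
eef_pos: [0.6106, -0.0888, 0.1024]
eef_rot: [0.001, 0.622, 0.783, -0.001]
wrist_force: [1.3, -5.5, -3.3]
opening: 0.001
grasp_force: 3.0
```

Request:
carry_out:
  steps: [0.001,0,0,0,0,0,0,0.002,0,0,0,0,0,0,0.003,0,0,0,0,0,0]

```text
time_s: 12.0
eef_pos: [0.61, -0.0861, 0.1024]
eef_rot: [0.001, 0.622, 0.783, -0.001]
wrist_force: [1.2, -6.5, -2.6]
opening: 0.001
grasp_force: 3.2
```

Request:
carry_out:
  steps: [0.001,0,0,0,0,0,0,0.002,0,0,0,0,0,0]

```text
time_s: 12.2
eef_pos: [0.6096, -0.0843, 0.1024]
eef_rot: [0.001, 0.622, 0.783, -0.001]
wrist_force: [1.0, -6.3, -2.1]
opening: -0.0
grasp_force: 3.2
```

Request:
carry_out:
  steps: [0.001,0,0,0,0,0,0,0.0015,0,0,0,0,0,0]

```text
time_s: 12.4
eef_pos: [0.6094, -0.0833, 0.1024]
eef_rot: [0.001, 0.622, 0.783, -0.001]
wrist_force: [1.3, -9.7, -3.8]
opening: -0.003
grasp_force: 4.7
```

Request:
carry_out:
  steps: [0.0005,0,0,0,0,0,0,0.001,0,0,0,0,0,0]

```text
time_s: 12.6
eef_pos: [0.6092, -0.0827, 0.1024]
eef_rot: [0.002, 0.622, 0.783, -0.001]
wrist_force: [1.2, -11.6, -4.0]
opening: 0.002
grasp_force: 5.1
```

Request:
carry_out:
  steps: [0.0005,0,0,0,0,0,0,0.001,0,0,0,0,0,0]

```text
time_s: 12.8
eef_pos: [0.609, -0.0819, 0.1024]
eef_rot: [0.002, 0.622, 0.783, -0.001]
wrist_force: [2.4, -11.2, -4.0]
opening: -0.003
grasp_force: 5.3
```

Request:
carry_out:
  steps: [0.0005,0,0,0,0,0,0,0.001,0,0,0,0,0,0]

```text
time_s: 13.0
eef_pos: [0.6089, -0.0813, 0.1024]
eef_rot: [0.002, 0.622, 0.783, -0.001]
wrist_force: [2.1, -13.8, -5.3]
opening: -0.003
grasp_force: 6.9
```

Request:
carry_out:
  steps: [0.0005,0,0,0,0,0,0,0.001,0,0,0,0,0,0]

```text
time_s: 13.2
eef_pos: [0.6088, -0.0812, 0.1024]
eef_rot: [0.003, 0.622, 0.783, -0.002]
wrist_force: [3.3, -17.9, -7.6]
opening: 0.001
grasp_force: 8.6
```

Request:
carry_out:
  steps: [0.0005,0,0,0,0,0,0,0.001,0,0,0,0,0,0]

```text
time_s: 13.4
eef_pos: [0.6088, -0.0811, 0.1025]
eef_rot: [0.003, 0.622, 0.783, -0.002]
wrist_force: [3.5, -20.3, -8.7]
opening: -0.0
grasp_force: 10.4
```

Request:
carry_out:
  steps: [0,0,0,0,0,0,0,0,0,0,0,0,0,0,-0.005,0,0,0,0,0,0,-0.02,0,0,0,0,0,0,-0.035,0,0,0,0,0,0,-0.035,0,-0.04,0,0,0,0,-0.035,0,-0.08,0,0,0,0,-0.035,0,-0.11,0,0,0,0.2,0.03,-0.03,-0.11,0,0,0,0.6,0.03,-0.03,-0.11,0,0,0,0.6,0.03,-0.03,-0.11,0,0,0,0.6,0.03,-0.03,-0.11,0,0,0,0.6]

```text
time_s: 14.6
eef_pos: [0.5723, -0.0544, 0.2129]
eef_rot: [0.001, 0.622, 0.783, 0.0]
wrist_force: [0.7, -0.3, -0.1]
opening: 0.6
grasp_force: 0.0
```

Run:
```python
from plan import *
o=ctrl.get_obs();print(o["eef_pos"])
c=cam("wrist");np.save("w8.npy",c,allow_pickle=True); I=c["img"].astype(int)
# project clamp point columns; sample across the gap at several clamp x at z=.046
def pix(p):
    q=np.linalg.inv(c["T"])@[*p,1]; return c["f"]*q[0]/q[2]+c["cx"],c["f"]*q[1]/q[2]+c["cy"]
for x in (-.02,.0,.01,.02):
    print(x,[(round(y*1e3,1),*(int(a) for a in cv2.getRectSubPix(c["img"],(1,1),pix((*cl(x,y),.046)))[0,0])) for y in np.arange(.004,-.014,-.001)])
print("handle px",pix((*cl(-.088,-.003),.087)))
```

```text
[ 0.5723 -0.0544  0.2129]
-0.02 [(np.float64(4.0), 199, 177, 172), (np.float64(3.0), 197, 176, 170), (np.float64(2.0), 177, 166, 166), (np.float64(1.0), 162, 162, 171), (np.float64(0.0), 109, 105, 104), (np.float64(-1.0), 169, 155, 144), (np.float64(-2.0), 165, 152, 141), (np.float64(-3.0), 163, 151, 141), (np.float64(-4.0), 166, 153, 143), (np.float64(-5.0), 166, 156, 147), (np.float64(-6.0), 87, 67, 55), (np.float64(-7.0), 108, 58, 20), (np.float64(-8.0), 124, 66, 26), (np.float64(-9.0), 129, 66, 26), (np.float64(-10.0), 131, 67, 27), (np.float64(-11.0), 130, 66, 26), (np.float64(-12.0), 129, 65, 25), (np.float64(-13.0), 131, 66, 25)]
0.0 [(np.float64(4.0), 197, 177, 171), (np.float64(3.0), 194, 175, 169), (np.float64(2.0), 175, 165, 165), (np.float64(1.0), 161, 163, 172), (np.float64(0.0), 108, 103, 103), (np.float64(-1.0), 163, 150, 140), (np.float64(-2.0), 159, 147, 138), (np.float64(-3.0), 159, 148, 138), (np.float64(-4.0), 160, 149, 139), (np.float64(-5.0), 161, 151, 143), (np.float64(-6.0), 83, 63, 52), (np.float64(-7.0), 107, 56, 18), (np.float64(-8.0), 120, 64, 24), (np.flo
[... 764 characters left out ...]
, 129, 65, 26)]
0.02 [(np.float64(4.0), 196, 176, 170), (np.float64(3.0), 193, 174, 169), (np.float64(2.0), 175, 165, 165), (np.float64(1.0), 163, 165, 173), (np.float64(0.0), 93, 90, 88), (np.float64(-1.0), 129, 119, 108), (np.float64(-2.0), 157, 145, 135), (np.float64(-3.0), 164, 152, 141), (np.float64(-4.0), 143, 130, 119), (np.float64(-5.0), 65, 47, 39), (np.float64(-6.0), 48, 25, 8), (np.float64(-7.0), 114, 64, 25), (np.float64(-8.0), 126, 67, 27), (np.float64(-9.0), 130, 66, 27), (np.float64(-10.0), 130, 66, 26), (np.float64(-11.0), 131, 66, 27), (np.float64(-12.0), 130, 66, 27), (np.float64(-13.0), 131, 65, 24)]
handle px (np.float64(231.34476108894637), np.float64(122.4059708039399))
```

The jaw is shut evenly on the blade: anvil edge at about 0, jaw edge at about −6 mm, and the same at every x. That also confirms the clamp yaw. Next I'll regrasp.

Run:
```python
from plan import *
plan((*cl(-.088,-.004),.213,YAW),(*cl(-.088,-.004),.123,YAW))
```

```text
t 14.65 pos [ 0.5726 -0.0549  0.2128] yaw 0.2278532560693796 F [-0.0242 -0.3781  0.2374] T [-0.0219  0.016   0.0127] open 0.6010428497004451
(np.float64(0.5007053530353722), np.float64(-0.001171904954237371), 0.213, 0.229) -> [ 0.0685 -0.0579 -0.0003] [ 0.0009  0.0008 -0.0011]
(np.float64(0.5007053530353722), np.float64(-0.001171904954237371), 0.123, 0.229) -> [ 0.0686 -0.058   0.0897] [ 0.0009  0.0008 -0.0011]
```

Request:
carry_out:
  steps: [0.0685,-0.058,0,0.001,0.001,-0.001,0.7,0.0685,-0.058,0,0.001,0.001,-0.001,0.7,0.0685,-0.058,0,0.001,0.001,-0.001,0.7,0.0685,-0.058,0,0.001,0.001,-0.001,0.7,0.0685,-0.058,0,0.001,0.001,-0.001,0.7,0.0685,-0.058,0.03,0.001,0.001,-0.001,0.7,0.0685,-0.058,0.06,0.001,0.001,-0.001,0.7,0.0685,-0.058,0.08,0.001,0.001,-0.001,0.7,0.0685,-0.058,0.0895,0.001,0.001,-0.001,0.7,0.0685,-0.058,0.0895,0.001,0.001,-0.001,0.7,0.0685,-0.058,0.0895,0.001,0.001,-0.001,0.7]

```text
time_s: 15.75
eef_pos: [0.5009, -0.001, 0.1236]
eef_rot: [-0.0, 0.622, 0.783, 0.0]
wrist_force: [-0.5, 0.2, 0.2]
opening: 0.7
grasp_force: 0.0
```

Run:
```python
from plan import *
plan((*cl(-.088,-.004),.123,YAW))
```

```text
t 15.75 pos [ 0.5009 -0.001   0.1236] yaw 0.22849157374665768 F [-0.4874  0.165   0.1767] T [-0.0148 -0.0293  0.0279] open 0.6998993186842889
(np.float64(0.5007053530353722), np.float64(-0.001171904954237371), 0.123, 0.229) -> [-0.0001 -0.0002  0.0006] [ 0.0001 -0.0004 -0.0005]
```

Well aligned, so I'll close and check the load.

Request:
carry_out:
  steps: [0,0,0,0,0,0,0.5,0,0,0,0,0,0,0.35,0,0,0,0,0,0,0.29,0,0,0,0,0,0,0.2,0,0,0,0,0,0,0,0,0,0,0,0,0,0,0,0,0,0,0,0,0]

```text
time_s: 16.45
eef_pos: [0.5003, -0.0005, 0.1238]
eef_rot: [-0.0, 0.622, 0.783, 0.0]
wrist_force: [-3.4, 0.8, 5.3]
opening: 0.273
grasp_force: 59.7
```

Run:
```python
from plan import *
plan((*cl(-.088,-.004),.123,YAW))
```

```text
t 16.45 pos [ 0.5003 -0.0005  0.1238] yaw 0.22914857360388638 F [-3.4091  0.7985  5.2707] T [-0.0023  0.2486 -0.0051] open 0.2733964599194042
(np.float64(0.5007053530353722), np.float64(-0.001171904954237371), 0.123, 0.229) -> [-0.0008  0.0003  0.0008] [ 0.0001 -0.0003  0.0001]
```

Request:
carry_out:
  steps: [0,-0.003,-0.0005,0,0,0,0,0,-0.006,-0.001,0,0,0,0,0,-0.009,-0.001,0,0,0,0,0,-0.012,-0.001,0,0,0,0,0,-0.015,-0.001,0,0,0,0,0,-0.018,-0.001,0,0,0,0]

```text
time_s: 17.05
eef_pos: [0.4821, -0.0047, 0.1239]
eef_rot: [-0.001, 0.622, 0.783, -0.0]
wrist_force: [3.4, 0.2, -2.3]
opening: 0.271
grasp_force: 59.2
```

Run:
```python
from plan import *
plan((*cl(-.106,-.004),.123,YAW)); o=ctrl.get_obs(); f=o["wrist_force"]; a=YAW
print("clamp F",f[0]*np.cos(a)+f[1]*np.sin(a),-f[0]*np.sin(a)+f[1]*np.cos(a))
```

```text
t 17.05 pos [ 0.4821 -0.0047  0.1239] yaw 0.22881257874423794 F [ 3.4361  0.2062 -2.2581] T [-0.0456 -0.74   -0.078 ] open 0.2711702362550467
(np.float64(0.48317526309353265), np.float64(-0.005257972333884125), 0.123, 0.229) -> [-0.0008  0.0009  0.0009] [-0.0008 -0.0008 -0.0002]
clamp F 3.3932229760354007 -0.5791990275809247
```

Drag is 3.4 N along the blade and the side force is only 0.6 N. Continuing straight out.

Request:
carry_out:
  steps: [0,-0.003,0,0,0,0,0,0,-0.006,0,0,0,0,0,0,-0.009,0,0,0,0,0,0,-0.012,0,0,0,0,0,0,-0.016,0,0,0,0,0,0,-0.02,0,0,0,0,0,0,-0.024,0,0,0,0,0,0,-0.03,0,0,0,0,0,0,-0.036,0,0,0,0,0,0,-0.044,0,0,0,0,0,0,-0.052,0,0,0,0,0,0,-0.06,0,0,0,0,0,0,-0.06,0,0,0,0,0]

```text
time_s: 18.35
eef_pos: [0.4227, -0.0182, 0.1239]
eef_rot: [-0.001, 0.622, 0.783, -0.0]
wrist_force: [-0.3, -0.5, -2.9]
opening: 0.273
grasp_force: 59.4
```

Run:
```python
from plan import *
plan((*cl(-.166,-.004),.19,YAW))
```

```text
t 18.35 pos [ 0.4227 -0.0182  0.1239] yaw 0.2286827526830334 F [-0.281  -0.5054 -2.8522] T [-0.041  -0.0249 -0.0102] open 0.27339060614424043
(np.float64(0.4247416299540672), np.float64(-0.018878196932706637), 0.19, 0.229) -> [-0.0011  0.0017 -0.0661] [-0.0019 -0.0013 -0.0003]
```

Request:
carry_out:
  steps: [0,0,-0.03,0,0,0,0,0,0,-0.065,0,0,0,0,0,0,-0.065,0,0,0,0]

```text
time_s: 18.65
eef_pos: [0.4263, -0.0189, 0.1928]
eef_rot: [0.003, 0.622, 0.783, 0.001]
wrist_force: [1.4, -0.6, -2.2]
opening: 0.274
grasp_force: 59.7
```

Run:
```python
from plan import *
plan((.5077,.2855,.188,YAW),(.5077,.2855,.1265,YAW))
```

```text
t 18.65 pos [ 0.4263 -0.0189  0.1928] yaw 0.22903096495272066 F [ 1.3827 -0.5515 -2.1822] T [-0.0371 -0.017   0.009 ] open 0.27364663977025794
(0.5077, 0.2855, 0.188, 0.229) -> [0.278  0.1484 0.0048] [0.0052 0.0028 0.    ]
(0.5077, 0.2855, 0.1265, 0.229) -> [0.2781 0.1481 0.0663] [0.0052 0.0028 0.    ]
```

Request:
carry_out:
  steps: [0.278,0.15,0,0,0,0,0,0.278,0.15,0,0,0,0,0,0.278,0.15,0,0,0,0,0,0.278,0.15,0,0,0,0,0,0.278,0.15,0,0,0,0,0,0.278,0.15,0,0,0,0,0,0.278,0.15,0,0,0,0,0,0.278,0.15,0,0,0,0,0,0.278,0.15,0,0,0,0,0,0.278,0.15,0,0,0,0,0,0.278,0.15,0,0,0,0,0,0.278,0.15,0.03,0,0,0,0,0.278,0.15,0.05,0,0,0,0,0.278,0.15,0.05,0,0,0,0]

```text
time_s: 20.05
eef_pos: [0.5049, 0.2849, 0.1362]
eef_rot: [-0.002, 0.622, 0.783, -0.003]
wrist_force: [-1.1, -0.8, -2.4]
opening: 0.276
grasp_force: 59.9
```

Run:
```python
from plan import *
plan((.5077,.2855,.1265,YAW))
c=cam("wrist"); 
q=np.linalg.inv(c["T"])@[.5075,.2865,.004,1]; print("mat px",c["f"]*q[0]/q[2]+c["cx"],c["f"]*q[1]/q[2]+c["cy"])
```

```text
t 20.05 pos [0.5049 0.2849 0.1362] yaw 0.22739332813442958 F [-1.0717 -0.816  -2.4026] T [-0.025   0.0166  0.0271] open 0.27633402816319375
(0.5077, 0.2855, 0.1265, 0.229) -> [-0.0001  0.0029  0.0097] [-0.0071 -0.0004 -0.0016]
mat px 322.5737993055091 213.83140635344017
```

Request:
carry_out:
  steps: [0,0.001,0.003,0,0,0,0,0,0.001,0.006,0,0,0,0,0,0.001,0.008,0,0,0,0,0,0.001,0.008,0,0,0,0]

```text
time_s: 20.5
eef_pos: [0.5079, 0.2869, 0.1313]
eef_rot: [-0.001, 0.622, 0.783, 0.0]
wrist_force: [-0.1, 0.4, -2.3]
opening: 0.27
grasp_force: 59.9
```

Request:
carry_out:
  steps: [0,0,0.0005,0,0,0,0,0,0,0.001,0,0,0,0,0,0,0.001,0,0,0,0]

```text
time_s: 20.8
eef_pos: [0.5078, 0.287, 0.1301]
eef_rot: [-0.001, 0.622, 0.783, -0.0]
wrist_force: [0.3, -0.0, -3.0]
opening: 0.271
grasp_force: 59.9
```

Not touching yet; I need about 3 mm more.

Request:
carry_out:
  steps: [0,-0.001,0.001,0,0,0,0,0,-0.001,0.002,0,0,0,0,0,-0.001,0.003,0,0,0,0,0,-0.001,0.003,0,0,0,0]

```text
time_s: 21.2
eef_pos: [0.5068, 0.2867, 0.1279]
eef_rot: [-0.001, 0.622, 0.783, -0.0]
wrist_force: [-3.3, -1.1, 5.3]
opening: 0.275
grasp_force: 61.0
```

The foot is resting on the mat (+5 N). Releasing and backing off.

Request:
carry_out:
  steps: [0,0,0,0,0,0,0.3,0,0,0,0,0,0,0.4,0,0,0,0,0,0,0.55,0,0,0,0,0,0,0.7,0,0,0,0,0,0,0.7,0,0,-0.01,0,0,0,0.7,0,0,-0.03,0,0,0,0.7,0,0,-0.06,0,0,0,0.7,0,0,-0.1,0,0,0,0.7,0,0,-0.13,0,0,0,0.7,0,0,-0.13,0,0,0,0.7,0,0,-0.13,0,0,0,0.7]

```text
time_s: 22.4
eef_pos: [0.5073, 0.2867, 0.2584]
eef_rot: [-0.0, 0.622, 0.783, 0.001]
wrist_force: [-0.4, 0.6, -0.8]
opening: 0.697
grasp_force: 0.0
```

Run:
```python
from h2 import *
from plan import *
o=ctrl.get_obs();print(o["time_s"],o["eef_pos"],o["wrist_force"])
c=cam("wrist")
q=np.linalg.inv(c["T"])@[.5075,.2865,.091,1]; u=int(c["f"]*q[0]/q[2]+c["cx"]);v=int(c["f"]*q[1]/q[2]+c["cy"])
measure(c,(u-40,v-45,u+130,v+30),.004)
t=cam("top")
def pix(p):
    q=np.linalg.inv(t["T"])@[*p,1]; return t["f"]*q[0]/q[2]+t["cx"],t["f"]*q[1]/q[2]+t["cy"]
print([(round(y*1e3),*(int(a) for a in cv2.getRectSubPix(t["img"],(1,1),pix((*cl(0,y),.046)))[0,0])) for y in np.arange(.008,-.02,-.002)])
```

```text
22.4 [0.5073 0.2867 0.2584] [-0.4009  0.5683 -0.7994]
handle top [0.5065 0.2872 0.091 ] sides [0.0219 0.0178 0.0224]
blade yaw 0.22957535 tip dist from handle 0.10899598062034253 base 0.013976770301343535 width 0.005439971450758786 lateral off handle -0.0006579249135922479 tip [0.6126 0.312 ]
[(8, 145, 136, 134), (6, 143, 135, 131), (4, 133, 127, 123), (2, 121, 117, 113), (0, 108, 105, 99), (-2, 100, 94, 88), (-4, 98, 84, 76), (-6, 97, 75, 64), (-8, 98, 68, 53), (-10, 102, 67, 52), (-12, 103, 66, 50), (-14, 103, 66, 49), (-16, 105, 68, 50), (-18, 104, 66, 49)]
```

The gauge stands upright within 1 mm of the mat's centre. I'll take one closer look at the jaw.

Request:
carry_out:
  steps: [-0.345,-0.015,0.045,0,0,0,0.7,-0.345,-0.015,0.045,0,0,0,0.7,-0.345,-0.015,0.045,0,0,0,0.7,-0.345,-0.015,0.045,0,0,0,0.7,-0.345,-0.015,0.045,0,0,0,0.7,-0.345,-0.015,0.045,0,0,0,0.7,-0.345,-0.015,0.045,0,0,0,0.7,-0.345,-0.015,0.045,0,0,0,0.7,-0.345,-0.015,0.045,0,0,0,0.7,-0.345,-0.015,0.045,0,0,0,0.7,-0.345,-0.015,0.045,0,0,0,0.7,-0.345,-0.015,0.045,0,0,0,0.7]

```text
time_s: 23.7
eef_pos: [0.5705, -0.0514, 0.2118]
eef_rot: [-0.001, 0.621, 0.784, -0.0]
wrist_force: [-0.4, -0.1, 0.2]
opening: 0.703
grasp_force: 0.0
```

Run:
```python
from plan import *
print(ctrl.get_obs()["eef_pos"])
c=cam("wrist")
def pix(p):
    q=np.linalg.inv(c["T"])@[*p,1]; return c["f"]*q[0]/q[2]+c["cx"],c["f"]*q[1]/q[2]+c["cy"]
for x in (-.02,.01):
    print(x,[(round(y*1e3,1),*(int(a) for a in cv2.getRectSubPix(c["img"],(1,1),pix((*cl(x,y),.046)))[0,0])) for y in np.arange(.004,-.012,-.001)])
```

```text
[ 0.5705 -0.0514  0.2118]
-0.02 [(np.float64(4.0), 196, 175, 169), (np.float64(3.0), 195, 174, 168), (np.float64(2.0), 176, 164, 164), (np.float64(1.0), 160, 162, 170), (np.float64(0.0), 86, 83, 82), (np.float64(-1.0), 129, 118, 106), (np.float64(-2.0), 126, 116, 106), (np.float64(-3.0), 129, 119, 109), (np.float64(-4.0), 110, 98, 89), (np.float64(-5.0), 34, 13, 3), (np.float64(-6.0), 55, 30, 10), (np.float64(-7.0), 111, 61, 23), (np.float64(-8.0), 122, 66, 26), (np.float64(-9.0), 128, 66, 26), (np.float64(-10.0), 129, 65, 24), (np.float64(-11.0), 129, 64, 25)]
0.01 [(np.float64(4.0), 194, 174, 168), (np.float64(3.0), 192, 171, 166), (np.float64(2.0), 174, 163, 162), (np.float64(1.0), 162, 162, 171), (np.float64(0.0), 90, 88, 86), (np.float64(-1.0), 128, 117, 105), (np.float64(-2.0), 127, 117, 107), (np.float64(-3.0), 130, 120, 110), (np.float64(-4.0), 111, 100, 91), (np.float64(-5.0), 34, 14, 4), (np.float64(-6.0), 54, 31, 14), (np.float64(-7.0), 113, 63, 25), (np.float64(-8.0), 122, 64, 25), (np.float64(-9.0), 126, 65, 26), (np.float64(-10.0), 127, 65, 26), (np.float64(-11.0), 127, 64, 27)]
```

The jaw has not moved: its edge is still at about −6 mm, at both positions checked. Handing in.

```bash
python3 -c "
from bench import ctrl
print(ctrl.hand_in())"
```

```text
the job is handed in; nothing more can be done
None
```

The job is handed in at about 24 s of the 64 s allowed: the jaw gap was set to the blade, about 6 mm by camera and unmoved after the draw-out, and the gauge stands upright within about 1 mm of the mat's centre; the hand-in returned no verdict.

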